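# Open the stone press by one turn

### The arm

A 7-joint arm with a two-finger parallel gripper is mounted at the origin on a cart in front of the work surface, level with it; the furniture and walls round the work are solid. World frame = base frame: x ahead of the robot, y to its left, z up, the work surface at z = 0. Lengths are in m, angles in degrees, forces in N, time in s.
With the tool pointing down it reaches from about 0.425 to 0.875 m from the base axis. Payload 4.7 kg.
Tool frame: the origin (TCP) lies at the very end of the fingers, on their centre line; the grasp point (between the pads) lies 19 mm behind it; x points along the fingers, z is the direction in which the jaws open and shut, and the axes are right-handed (so a half turn about x gives the same grasp; the last joint's range is limited). The gripper opens to 87 mm and grips with 3 to 60 N. Pads are 19 mm wide; open, the fingers measure 117 mm over their backs; the gripper's body (75 mm by 190 mm) begins 51 mm behind the grasp point.
Start: joints at [68.531, 18.392, -4.016, 83.108, 1.295, 78.541, -3.26], TCP at [0.246, -0.602, 0.199] pointing down, gripper open.
Joint ranges: [-163.93, 163.93], [-17.29, 119.83], [-79.2, 71.16], [3.27, 140.29], [-89.18, 269.18], [5.43, 117.66], [-154.24, 154.24]. Speed limits (degrees/s): [147.25, 147.25, 180, 180, 180, 180, 180].

### API

Orientations are given as [roll, pitch, yaw] about the fixed x, y, z axes, in that order (R = Rz(yaw) Ry(pitch) Rx(roll)).
In Python, from cell import env gives the robot as it stands. The module is installed in compiled form; this text tells all that it offers.
- The arm moves only by the tool drive_tool, never from a script. Its argument "increments" is a list of rows, each a list of 2 entries, a list of its own where there are three numbers: the shift along the tool's x, y, z scaled (see below), then the turn, a rotation vector about the tool's x, y, z scaled (see below). In form: [[[dx, dy, dz], [wx, wy, wz]], ...]. A call has 1 to 10 rows; each row shifts and turns the commanded pose from where the row before left it, along the tool's axes as they then stand; what a row does not reach is not made up. The controller multiplies each number of a shift by 0.04 m and each number of a turn by 120 degrees. A row lasts 1/10 s, in which the tool goes at most 50 mm and 8.59 degrees, less where a joint would pass 70% of its speed; a pose out of reach is approached as far as the arm can. A call with a number of a shift or a turn outside -1 to 1 is refused whole. A call with a gripper value outside its range is refused whole. "hand" is the gripper's target within -1 to 1 (fully open at 1, half-way at 0, shut at -1), set as the call begins (left out, the last holds). The fingers move at their own pace and stop on an object; "squeeze" is the grip in N (left out, the last holds). Time passes only in rows, so rows that do not move let the fingers close. It gives the time, the measured TCP pose, the force and the opening at its end, in the units of the state.
- env.get_obs(): the state, without advancing time (a new reading comes with each control period).
- env.read_camera(name): name is "scene" or "top" or "wrist"; returns a dict with "frame" (400x640x3 uint8, red, green, blue), "fx", "fy", "cx", "cy" (pixels), "R" (3x3) and "t" (3): a world point X has camera coordinates R X + t. Camera axes: x right, y down, z forward; pixel columns grow to the right and rows downward; lengths in m; the calibration is good to about 2 mm. A picture is of the moment at which its call begins. There is no depth.
- env.sign_off(): hands the job in, once; it reports no verdict.
The state is a dict: "time_s": time; "qpos": joint angles; "joint_velocities": joint speeds; "effort": joint torques, N m; "tool_pos": TCP position; "tool_rot": TCP orientation; "force": force on the tool from outside, world axes, zero at the start; "wrist_torque": the same for the moment, N m; "grip_width": finger opening in m.
Only numpy, scipy, OpenCV 4.12 (cv2) and the standard library are available. Lean on these libraries where they do the work, as an engineer would, in place of code of your own. Each camera call takes 0.05 s, during which the arm holds its last target.

### The job

Open the small screw press by exactly one full turn: with your fingertips push its hand wheel round by the upright red handle, anticlockwise as seen from above, until the handle stands again where it began, then stop and move clear. Only push: do not pinch the handle or force it, and leave the stone under the press plate, the glue bottle, the jar and the pliers where they are.

Things in the scene. Friction and masses are not known exactly. Their poses are not given: they have to be found in the camera images.
- wheel (a joint): rotation of the press's hand wheel about its vertical axis, rad; grows anticlockwise as seen from above (the opening direction; 6.283 is one turn, the count does not wrap). It starts anywhere from -1.5 to 1.5 and may be turned either way without reaching a stop. The wheel is stiff: it needs about 2 to 4 N at the handle and stays where it is left. It does not rise; turning it one turn raises the screw and press plate by 8 mm
- wheel_centre (a point): point on the wheel's axis at the level of the rim's centre line, 135 mm above the desk. The dark steel wheel lies level: rim centre line of radius 66 mm, rim bar 16 mm thick (rim top 143 mm above the desk), three 12 mm spokes; the hub and the end of the screw, within 18 mm of the axis, reach no higher than 165 mm above the desk. The point does not turn with the wheel. The press (grey base 120 x 150 mm, two columns and a crosshead, all below 124 mm) is bolted down
- handle_mid (a point): middle of the upright red handle that stands on the wheel's rim and turns with it: an upright round peg 18 mm in diameter, 66 mm from the wheel's axis; this point is 168 mm above the desk, the peg runs from the rim top (143 mm) up to 193 mm
- spoke_handle: the same red handle; origin on the rim's centre line under the peg, z up; it spins freely on its own upright pin, so its x and y axes mean nothing
- stone_mid (a point): middle of a loose pale polished stone, 29 x 38 x 16 mm, lying on the black pad under the press plate; stays there
- glue_mid (a point): half-way up a loose black glue bottle with blue cap, 23 x 30 x 88 mm, standing near the press; stays there
- jar_mid (a point): half-way up a loose amber jar with white cap, 42 mm diameter, 72 mm tall, standing near the press; stays there
- pliers_mid (a point): middle of loose red-handled pliers, 155 x 51 x 12 mm, lying near the press; stay there

How it is judged (in metres and radians):
On the way, in this order (a step that is already met when the one before it is completed fails the run):
1. a fingertip on the handle has pushed the wheel to 2.2 rad (value of joint wheel above 2.2 rad and contact force between the fingers and spoke_handle above 0.2 N).
2. a fingertip on the handle has pushed the wheel to 3.3 rad (value of joint wheel above 3.3 rad and contact force between the fingers and spoke_handle above 0.2 N).
3. a fingertip on the handle has pushed the wheel to 4.3 rad (value of joint wheel above 4.3 rad and contact force between the fingers and spoke_handle above 0.2 N).
At the end, for the whole second after the job is handed in: the wheel stands still, one turn anticlockwise of where it began (the handle within 13 mm, about 11 degrees, of its first place; not zero or two turns); stone within 10 mm, and glue bottle, jar and pliers within 20 mm, of where they were (value of joint wheel between 4.4 and 8.1 rad and distance of handle_mid from where it was at the start of the episode below 0.013 m and velocity of joint wheel between -0.05 and 0.05 rad/s and distance of stone_mid from where it was at the start of the episode below 0.01 m and distance of each of glue_mid, jar_mid, pliers_mid from where it was at the start of the episode below 0.02 m); the robot touches nothing.
It fails at once if the wheel was turned clockwise, well past any starting place (value of joint wheel below -2 rad).
It fails at once if the wheel was turned far beyond one turn (value of joint wheel above 8.3 rad).
It fails at once if the handle was pinched or forced (over 25 N) (contact force between the fingers and spoke_handle above 25 N).
It fails at once if the stone, glue bottle, jar or pliers were lifted, carried or knocked (distance of stone_mid from where it was at the start of the episode above 0.02 m or distance of any of glue_mid, jar_mid, pliers_mid from where it was at the start of the episode above 0.03 m).
It also fails if it takes over 54 s, if anything falls off the work surface, if the arm or the gripper's body presses on something with over 40 N, if the wrist force passes 120 N, or if a joint passes its speed limit or range.

## Working session

There is one attempt and no reset: what is moved stays moved. The work goes in short steps, Python scripts to look and compute and a tool call to move; the robot and the scene stay as the last step left them, time stands still between calls to the robot, and variables do not carry over. Pictures are saved under pics/ and viewed, and the job is handed in when it is done.

Besides the shell and the picture viewer there is one more tool, called after "Emit:" as name(argument=value, ...), one argument or row to a line, values as JSON. drive_tool: Moves the arm, as the interface text tells. Shifts and turns lie within -1 to 1; 1 stands for 0.04 m of shift or 120 degrees of turn. Its arguments: {"type":"object","properties":{"increments":{"type":"array"},"hand":{"type":"number"},"squeeze":{"type":"number"}},"required":["increments"]}

```bash
mkdir -p pics; python3 - <<'E'
from cell import env
import cv2
o=env.get_obs();print(o)
for n in("scene","top","wrist"):
    c=env.read_camera(n);cv2.imwrite(f"pics/{n}0.png",c["frame"][:,:,::-1]);print(n,c["fx"],c["fy"],c["cx"],c["cy"],c["R"],c["t"])
E
```

```text
{'time_s': 0.0, 'qpos': array([68.53089831, 18.43791017, -4.01504386, 83.17677547,  1.29507865,
       78.54025899, -3.260581  ]), 'joint_velocities': array([-0.01946255, -0.05798101,  0.0533369 ,  0.02483301, -0.05958045,
        0.05644866,  0.07747567]), 'effort': array([-8.13379120e-04, -4.91292214e+01, -4.04678872e-01, -3.12529600e+01,
       -6.41090423e-02,  4.36675921e-02,  1.73954695e-04]), 'tool_pos': array([ 0.24611752, -0.60094187,  0.19745811]), 'tool_rot': array([-176.82770929,   89.89013491,  115.45015542]), 'force': array([-0.29751483,  0.11666174, -0.64204802]), 'wrist_torque': array([-0.02610501,  0.03374367, -0.01535022]), 'grip_width': 0.08739861785952575}
scene 487.57649501848437 487.57649501848437 323.52357167294616 204.46941413736724 [[ 0.66903019 -0.74318108  0.00897118]
 [-0.33221452 -0.30982176 -0.89086699]
 [ 0.66485496  0.59303656 -0.45417566]] [-0.31516784  0.27072426  0.82364954]
top 389.0235065520503 389.0235065520503 319.31993398338216 201.71018645291932 [[-0.17041366 -0.9853496   0.00673484]
 [-0.96544602  0.16559601 -0.2012261 ]
 [ 0.1971628  -0.0407938  -0.97952167]] [0.07550731 0.51099005 0.97471441]
wrist 317.97652850254764 317.97652850254764 318.7930250694414 202.90371682930126 [[ 0.37829428 -0.92568134 -0.0027356 ]
 [-0.88314933 -0.36179528  0.29858237]
 [-0.27738185 -0.11053606 -0.95437995]] [-0.64997023 -0.03522514  0.39311807]
```

View pics/scene0.png

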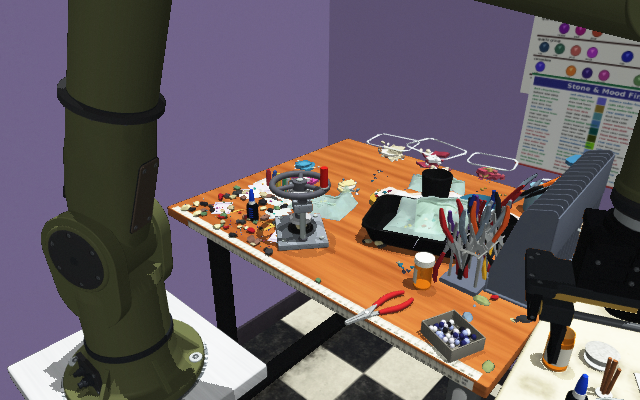

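View pics/top0.png

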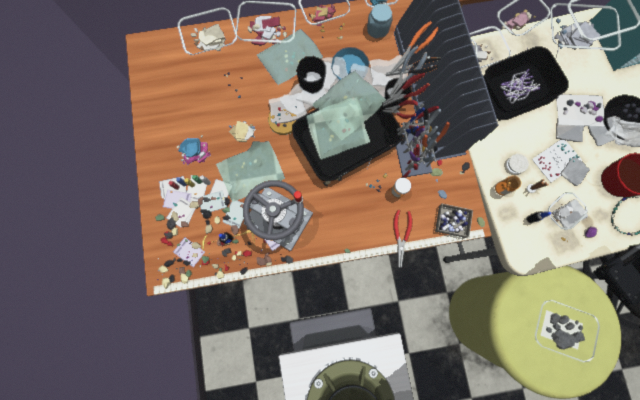

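View pics/wrist0.png

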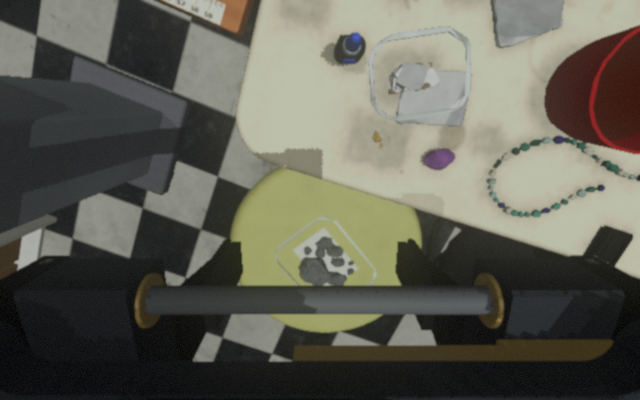

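```bash
python3 - <<'E'
import cv2
a=cv2.imread("pics/scene0.png")[140:265,210:370];b=cv2.imread("pics/top0.png")[150:275,200:360]
cv2.imwrite("pics/z_s.png",cv2.resize(a,None,fx=5,fy=4.8,interpolation=2)[:600])
cv2.imwrite("pics/z_t.png",cv2.resize(b,None,fx=5,fy=4.8,interpolation=2)[:600])
E
```

```text
(no output)
```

View pics/z_s.png

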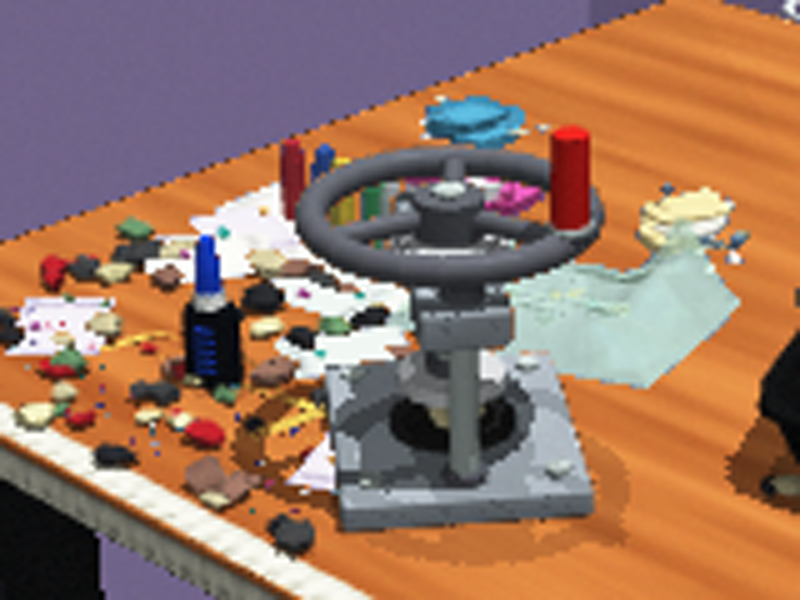

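View pics/z_t.png

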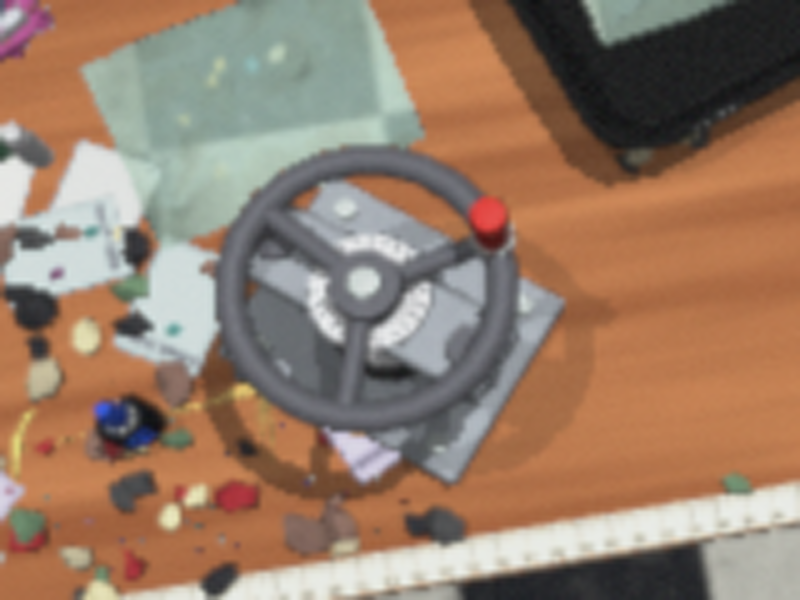

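```bash
cat > h.py <<'E'
import numpy as np
S=dict(f=487.576,c=(323.524,204.469),R=np.array([[ 0.66903019,-0.74318108,0.00897118],[-0.33221452,-0.30982176,-0.89086699],[0.66485496,0.59303656,-0.45417566]]),t=np.array([-0.31516784,0.27072426,0.82364954]))
T=dict(f=389.0235,c=(319.32,201.71),R=np.array([[-0.17041366,-0.9853496,0.00673484],[-0.96544602,0.16559601,-0.2012261],[0.1971628,-0.0407938,-0.97952167]]),t=np.array([0.07550731,0.51099005,0.97471441]))
def at(C,u,v,z):
    d=C['R'].T@np.array([(u-C['c'][0])/C['f'],(v-C['c'][1])/C['f'],1]);o=-C['R'].T@C['t']
    return o+d*(z-o[2])/d[2]
def pr(C,X):
    p=C['R']@np.array(X)+C['t'];return C['f']*p[0]/p[2]+C['c'][0],C['f']*p[1]/p[2]+C['c'][1]
E
python3 - <<'E'
from h import *
from scipy.optimize import least_squares
# rim outer extents: fit centre with torus silhouette
a=np.linspace(0,2*np.pi,181);b=np.linspace(0,2*np.pi,25)
A,B=np.meshgrid(a,b)
tor=np.stack([(.066+.008*np.cos(B))*np.cos(A),(.066+.008*np.cos(B))*np.sin(A),.135+.008*np.sin(B)],-1).reshape(-1,3)
def ext(C,c):
    p=(tor+[c[0],c[1],0])@C['R'].T+C['t'];u=C['f']*p[:,0]/p[:,2]+C['c'][0];v=C['f']*p[:,1]/p[:,2]+C['c'][1]
    return np.array([u.min(),u.max(),v.min(),v.max()])
et=np.array([200+216/5,200+519/5,150+145/4.8,150+430/4.8]);es=np.array([210+296/5,210+604/5,140+147/4.8,140+283/4.8])
for n,cs in(("T",[(T,et)]),("S",[(S,es)]),("both",[(T,et),(S,es)])):
    r=least_squares(lambda c:np.concatenate([ext(C,c)-e for C,e in cs]),[.5,.1]);print(n,r.x,r.fun.round(1))
c=r.x
for C,u,v in((T,297.8,194.4),(S,324.2,167.9)):
    h=at(C,u,v,.193);d=h[:2]-c;print(h,np.hypot(*d),np.degrees(np.arctan2(d[1],d[0])))
for n,u,v,z in(("glue",225,238,.05),("jar",403,186,.072),("pliers",402,230,.0)):print(n,at(T,u,v,z))
for n,u,v,z in(("glue",252,188,.088),("jar",424,258,.072)):print(n,at(S,u,v,z))
for u,v in((328,180),(225,238),(395,130)):print(at(T,u,v,0))
E
```

```text
T [0.49951994 0.10300725] [-0.5  0.5 -0.6  0.6]
S [0.50244472 0.10479307] [-0.4  0.4 -0.9  0.6]
both [0.50019865 0.10310395] [-0.6  0.4 -0.9  0.3 -0.6  0.3 -0.5  1.2]
[0.51295869 0.03893063 0.193     ] 0.06542959906368588 -78.75414589755277
[0.51118608 0.03638545 0.193     ] 0.0676171648428941 -80.64827254012397
glue [0.4635024  0.24462622 0.05      ]
jar [ 0.51662793 -0.23393192  0.072     ]
pliers [ 0.41064139 -0.22406224  0.        ]
glue [0.47334709 0.24906196 0.088     ]
jar [ 0.51380088 -0.2359185   0.072     ]
[ 0.58397189 -0.04909043  0.        ]
[0.47092388 0.25530476 0.        ]
[ 0.69813124 -0.26586541  0.        ]
```

```bash
python3 - <<'E'
from scipy.spatial.transform import Rotation as Ro
import numpy as np
from cell import env
o=env.get_obs();R=Ro.from_euler('xyz',o['tool_rot'],degrees=True).as_matrix();print(R.round(3))
p=o['tool_pos'];print(np.degrees(np.arctan2(p[1],p[0])),[np.degrees(np.arctan2(R[1,i],R[0,i])) for i in(1,2)])
E
```

```text
[[-0.001  0.925  0.379]
 [ 0.001  0.379 -0.925]
 [-1.    -0.    -0.001]]
-67.7273741995226 [np.float64(22.277650455097433), np.float64(-67.72235712689128)]
```

Emit:
drive_tool(
  increments=[
    [[-0.85,0,0],[0,0,0]],
    [[-0.85,0,0],[0,0,0]],
    [[-0.85,0,0],[0,0,0]],
    [[-0.85,0,0],[0,0,0]],
    [[-0.85,0,0],[0,0,0]],
    [[0,0.6,-0.5],[0,0,0]],
    [[0,0.6,-0.5],[0,0,0]],
    [[0,0.6,-0.5],[0,0,0]],
    [[0,0.6,-0.5],[0,0,0]],
    [[0,0.6,-0.5],[0,0,0]],
  ],
  hand=-1,
)

```text
time_s: 1.15
tool_pos: [0.3199, -0.4622, 0.3683]
tool_rot: [-149.4, 90.0, 142.8]
force: [0.5, -0.1, -0.8]
grip_width: 0.0151
```

Emit:
drive_tool(
  increments=[
    [[0,0.55,-0.43],[0,0,0]],
    [[0,0.55,-0.43],[0,0,0]],
    [[0,0.55,-0.43],[0,0,0]],
    [[0,0.55,-0.43],[0,0,0]],
    [[0,0.55,-0.43],[0,0,0]],
    [[0,0.55,-0.43],[0,0,0]],
    [[0,0.55,-0.43],[0,0,0]],
    [[0,0.55,-0.43],[0,0,0]],
    [[0,0.5,-0.8],[0,0,0]],
    [[0,0.5,-0.8],[0,0,0]],
  ],
)

```text
time_s: 2.15
tool_pos: [0.443, -0.1938, 0.368]
tool_rot: [-147.8, 89.9, 144.4]
force: [0.1, 0.1, -0.1]
grip_width: 0.0002
```

```bash
python3 -c "
from cell import env
print(env.get_obs()['qpos'])"
```

```text
[ 45.05356004  -2.85590071 -23.25015663  87.72683704  -1.14334072
  94.94612532 -46.02408582]
```

Emit:
drive_tool(
  increments=[
    [[0,0.36,-0.6],[0,0,0]],
    [[0,0.36,-0.6],[0,0,0]],
    [[0,0.36,-0.6],[0,0,0]],
    [[0,0.36,-0.6],[0,0,0]],
    [[0,0.36,-0.6],[0,0,0]],
    [[0,0.36,-0.6],[0,0,0]],
    [[0.5,0.36,-0.6],[0,0,0]],
    [[0.5,0.36,-0.6],[0,0,0]],
    [[0.5,0,0],[0.05,0,0]],
    [[0.5,0,0],[0.05,0,0]],
  ],
)

```text
time_s: 3.15
tool_pos: [0.4765, 0.0276, 0.2876]
tool_rot: [-35.7, 90.0, -115.5]
force: [0.9, -1.0, -0.3]
grip_width: 0.0007
```

```bash
cat >> h.py <<'E'
from scipy.spatial.transform import Rotation as Ro
Cc=np.array([.500,.103])
def rep(env,th=None):
    o=env.get_obs();R=Ro.from_euler('xyz',o['tool_rot'],degrees=True).as_matrix();p=o['tool_pos']
    az=np.degrees(np.arctan2(R[1,1],R[0,1]));d=p[:2]-Cc
    print('t',round(o['time_s'],2),'p',p.round(4),'yaz',az.round(2),'xdir',R[:,0].round(3),'q',o['qpos'].round(1),'F',o['force'].round(2),'rho',np.hypot(*d).round(4),'ang',np.degrees(np.arctan2(d[1],d[0])).round(2))
    return o,R
def delta(R,p,target):
    return (R.T@(np.array(target)-p)/.04).round(3)
E
python3 - <<'E'
from h import *
from cell import env
import cv2
o,R=rep(env)
print(delta(R,o['tool_pos'],[.4776,.0316,.25]))
for n in("scene","wrist"):
    c=env.read_camera(n);f=c["frame"][:,:,::-1]
    cv2.imwrite(f"pics/{n}1.png",f)
E
```

```text
t 3.15 p [0.4765 0.0276 0.2876] yaz 10.19 xdir [-0. -0. -1.] q [ 34.4  -3.9 -38.4  97.1  -2.4  85.9 -83.6] F [ 0.9  -1.01 -0.35] rho 0.079 ang -107.28
[ 0.94   0.044 -0.095]
```

View pics/scene1.png

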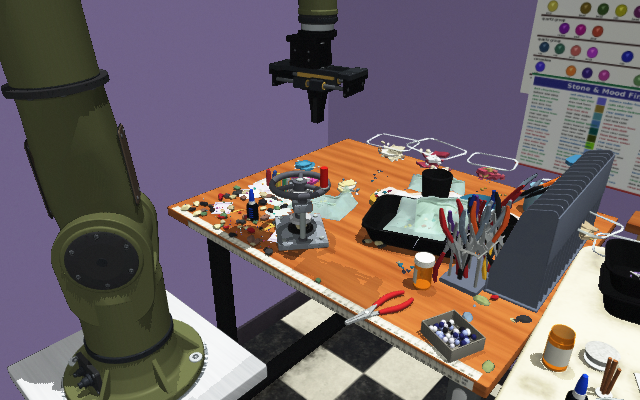

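View pics/wrist1.png

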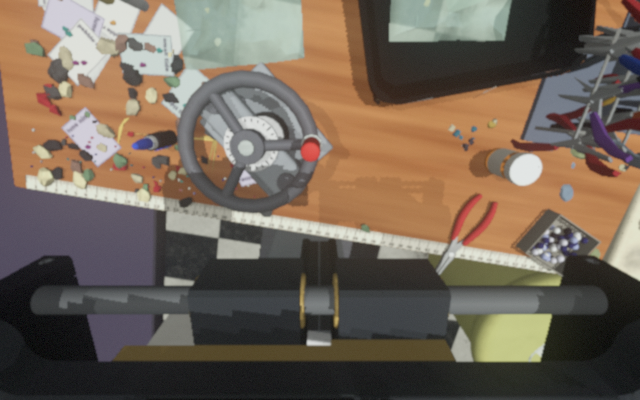

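Emit:
drive_tool(
  increments=[
    [[0.8,0.04,-0.1],[0,0,0]],
    [[0.8,0,0],[0,0,0]],
    [[0.8,0,0],[0,0,0]],
    [[0.5,0,0],[0,0,0]],
    [[0.4,0,0],[0,0,0]],
    [[0,0,0],[0,0,0]],
  ],
)

```text
time_s: 3.85
tool_pos: [0.4765, 0.0302, 0.1554]
tool_rot: [-106.1, 89.8, 174.3]
force: [0.0, 0.0, 0.3]
grip_width: 0.0005
```

```bash
python3 - <<'E'
from h import *
from cell import env
import cv2
o,R=rep(env)
print(delta(R,o['tool_pos'],[.512-.0185*np.cos(np.radians(10.5)),.038-.0185*np.sin(np.radians(10.5)),.155]))
c=env.read_camera("scene");f=c["frame"][:,:,::-1]
cv2.imwrite("pics/s2.png",cv2.resize(f[60:260,200:400],None,fx=3,fy=3,interpolation=2))
c=env.read_camera("top");f=c["frame"][:,:,::-1]
cv2.imwrite("pics/t2.png",cv2.resize(f[100:300,150:400],None,fx=3,fy=3,interpolation=2))
E
```

```text
t 3.85 p [0.4765 0.0302 0.1554] yaz 10.38 xdir [-0.003  0.    -1.   ] q [ 33.4   0.6 -40.  108.8   0.4  70.9 -86.3] F [0.01 0.02 0.31] rho 0.0765 ang -107.89
[ 0.008  0.446 -0.032]
```

View pics/s2.png

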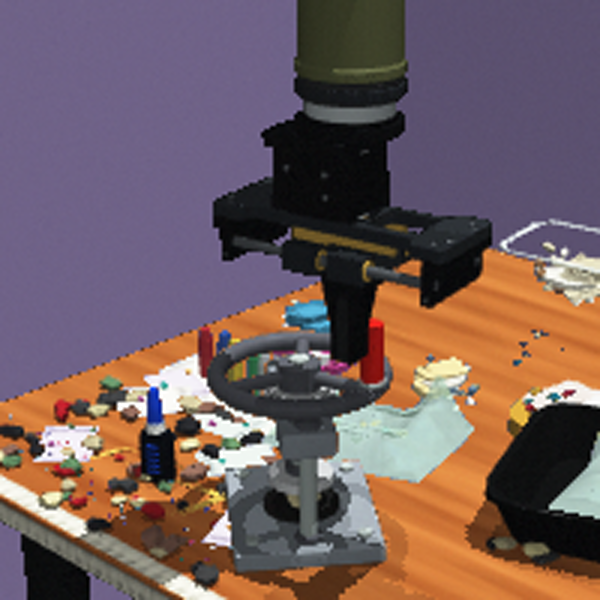

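View pics/t2.png

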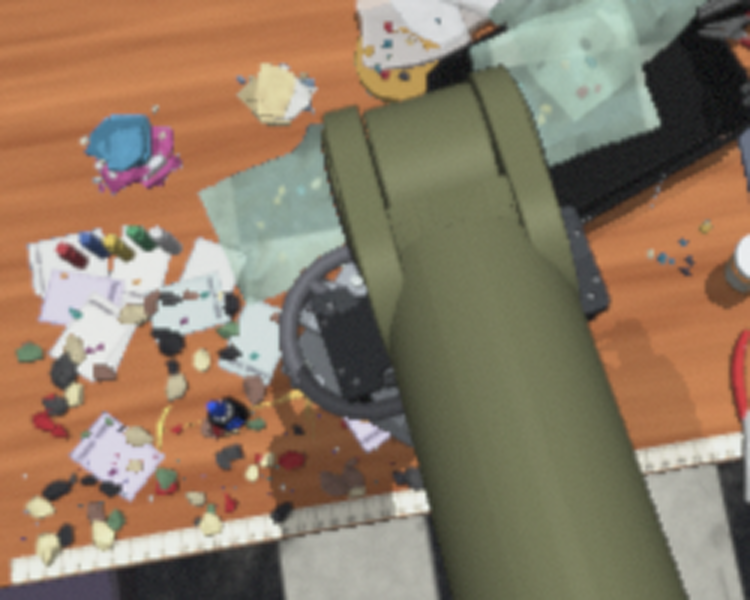

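Emit:
drive_tool(
  increments=[
    [[0,0,-0.03],[0,0,0]],
    [[0,0.12,0],[0,0,0]],
    [[0,0.12,0],[0,0,0]],
    [[0,0.12,0],[0,0,0]],
    [[0,0.08,0],[0,0,0]],
    [[0,0.04,0],[0,0,0]],
    [[0,0.087,0.021],[-0.025,0,0]],
    [[0,0.087,0.021],[-0.025,0,0]],
    [[0,0.087,0.021],[-0.025,0,0]],
  ],
  hand=-0.77,
)

```text
time_s: 4.85
tool_pos: [0.5063, 0.0351, 0.1563]
tool_rot: [-104.6, 89.9, -175.2]
force: [-2.7, 0.3, 1.4]
grip_width: 0.0099
```

```bash
cat >> h.py <<'E'
def pk(env,r=.066,d=.018,s=1):
    "where peg/tool are in wheel frame: tangential lag and radial of TCP given push dir"
    o,R=rep(env);e=s*R[:2,1]; out=np.array([e[1],-e[0]]); v=o['tool_pos'][:2]-Cc
    print('along push',(v@e).round(4),'radial',(v@out).round(4),'peg if touching',np.degrees(np.arctan2(*( (lambda w:(w[1],w[0]))(v+d*e)))).round(1))
E
python3 - <<'E'
from h import *
from cell import env
import cv2
pk(env)
c=env.read_camera("scene");f=c["frame"][:,:,::-1]
cv2.imwrite("pics/s3.png",cv2.resize(f[100:220,240:360],None,fx=5,fy=5,interpolation=2))
E
```

```text
t 4.85 p [0.5063 0.0351 0.1563] yaz 19.41 xdir [-0.002 -0.    -1.   ] q [ 32.3   5.1 -41.  105.    3.5  71.3 -80.2] F [-2.73  0.29  1.4 ] rho 0.0681 ang -84.7
along push -0.0166 radial 0.0661 peg if touching -69.4
```

View pics/s3.png

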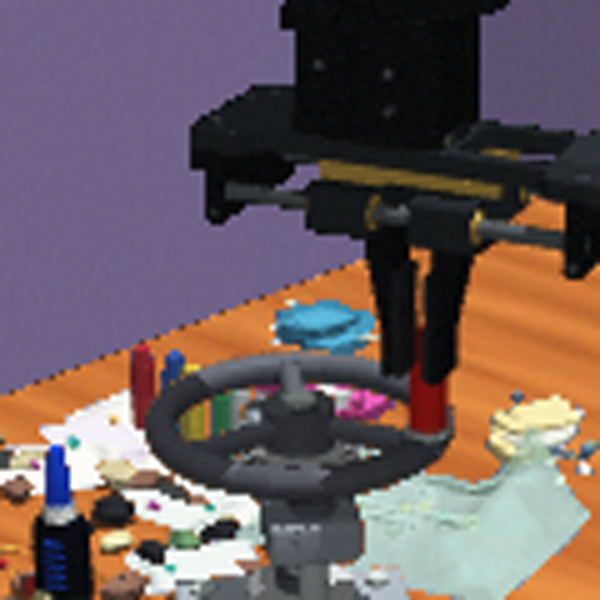

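Emit:
drive_tool(
  increments=[
    [[0,0.122,0.0285],[-0.035,0,0]],
    [[0,0.122,0.0285],[-0.035,0,0]],
    [[0,0.122,0.0285],[-0.035,0,0]],
    [[0,0.122,0.0285],[-0.035,0,0]],
    [[0,0.122,0.0285],[-0.035,0,0]],
    [[0,0.122,0.0285],[-0.035,0,0]],
    [[0,0.122,0.0285],[-0.035,0,0]],
    [[0,0.122,0.0285],[-0.035,0,0]],
    [[0,0.122,0.0285],[-0.035,0,0]],
    [[0,0.122,0.0285],[-0.035,0,0]],
  ],
)

```text
time_s: 5.9
tool_pos: [0.551, 0.0549, 0.1563]
tool_rot: [-110.3, 89.9, -139.0]
force: [-2.0, -2.0, 1.5]
grip_width: 0.0098
```

```bash
python3 - <<'E'
from h import *
from cell import env
pk(env)
E
```

```text
t 5.9 p [0.551  0.0549 0.1563] yaz 61.36 xdir [-0.002 -0.001 -1.   ] q [ 31.5  12.6 -45.1  98.9   9.3  72.5 -44.4] F [-1.98 -1.98  1.51] rho 0.0701 ang -43.32
along push -0.0178 radial 0.0678 peg if touching -28.4
```

Emit:
drive_tool(
  increments=[
    [[0,0.122,0.024],[-0.035,0,0]],
    [[0,0.122,0.024],[-0.035,0,0]],
    [[0,0.122,0.024],[-0.035,0,0]],
    [[0,0.122,0.024],[-0.035,0,0]],
    [[0,0.122,0.024],[-0.035,0,0]],
    [[0,0.122,0.024],[-0.035,0,0]],
    [[0,0.122,0.024],[-0.035,0,0]],
    [[0,0.122,0.024],[-0.035,0,0]],
    [[0,0.122,0.024],[-0.035,0,0]],
    [[0,0.122,0.024],[-0.035,0,0]],
  ],
)

```text
time_s: 6.9
tool_pos: [0.5696, 0.0998, 0.1564]
tool_rot: [-76.0, 89.9, -62.7]
force: [2.4, -1.4, -0.5]
grip_width: 0.0103
```

```bash
python3 - <<'E'
from h import *
from cell import env
pk(env)
E
```

```text
t 6.9 p [0.5696 0.0998 0.1564] yaz 103.31 xdir [ 0.001 -0.002 -1.   ] q [ 30.9  17.7 -51.7  95.5  14.5  73.7 -10.3] F [ 2.4  -1.44 -0.52] rho 0.0697 ang -2.67
along push -0.0192 radial 0.067 peg if touching 12.3
```

Emit:
drive_tool(
  increments=[
    [[0,0.126,0.027],[-0.035,0,0]],
    [[0,0.126,0.027],[-0.035,0,0]],
    [[0,0.126,0.027],[-0.035,0,0]],
    [[0,0.126,0.027],[-0.035,0,0]],
    [[0,0.126,0.027],[-0.035,0,0]],
    [[0,0.126,0.027],[-0.035,0,0]],
    [[0,0.126,0.027],[-0.035,0,0]],
    [[0,0.126,0.027],[-0.035,0,0]],
    [[0,0.126,0.027],[-0.035,0,0]],
    [[0,0.126,0.027],[-0.035,0,0]],
  ],
)

```text
time_s: 7.9
tool_pos: [0.5528, 0.1481, 0.1565]
tool_rot: [-54.7, 89.9, 0.7]
force: [2.7, 0.4, -1.8]
grip_width: 0.0098
```

```bash
python3 - <<'E'
from h import *
from cell import env
pk(env)
E
```

```text
t 7.9 p [0.5528 0.1481 0.1565] yaz 145.33 xdir [ 0.002  0.    -1.   ] q [ 32.7  19.7 -60.5  96.3  17.8  74.3  24.2] F [ 2.7   0.39 -1.8 ] rho 0.0694 ang 40.52
along push -0.0178 radial 0.0671 peg if touching 55.5
```

Emit:
drive_tool(
  increments=[
    [[0,0.124,0.027],[-0.035,0,0]],
    [[0,0.124,0.027],[-0.035,0,0]],
    [[0,0.124,0.027],[-0.035,0,0]],
    [[0,0.124,0.027],[-0.035,0,0]],
    [[0,0.124,0.027],[-0.035,0,0]],
    [[0,0.124,0.027],[-0.035,0,0]],
    [[0,0.124,0.027],[-0.035,0,0]],
  ],
)

```text
time_s: 8.6
tool_pos: [0.5234, 0.1685, 0.1565]
tool_rot: [-63.5, 89.9, 21.2]
force: [2.4, 0.8, -1.6]
grip_width: 0.0097
```

```bash
python3 - <<'E'
from h import *
from cell import env
pk(env)
E
```

```text
t 8.6 p [0.5234 0.1685 0.1565] yaz 174.77 xdir [ 0.002  0.001 -1.   ] q [ 37.4  19.1 -68.3  99.2  18.5  74.2  49.8] F [ 2.41  0.79 -1.59] rho 0.0696 ang 70.36
along push -0.0173 radial 0.0674 peg if touching 85.3
```

Emit:
drive_tool(
  increments=[
    [[0,-0.25,0],[0,0,0]],
    [[0,-0.25,0],[0,0,0]],
    [[0,-0.25,0],[0,0,0]],
    [[0,0,0],[0.06,0,0]],
    [[0,0,0],[0.06,0,0]],
    [[0,0,0],[0.06,0,0]],
    [[0,0,0],[0.06,0,0]],
    [[0,0,0],[0.06,0,0]],
    [[0,0,0],[0.06,0,0]],
    [[0,0,0],[0.06,0,0]],
  ],
)

```text
time_s: 9.6
tool_pos: [0.5533, 0.1654, 0.1563]
tool_rot: [121.4, 90.0, 155.3]
force: [-0.9, 0.0, 0.1]
grip_width: 0.0103
```

```bash
python3 - <<'E'
from h import *
from cell import env
pk(env)
import cv2
c=env.read_camera("scene");f=c["frame"][:,:,::-1]
cv2.imwrite("pics/s4.png",cv2.resize(f[100:280,200:380],None,fx=3.3,fy=3.3,interpolation=2))
E
```

```text
t 9.6 p [0.5533 0.1654 0.1563] yaz 123.89 xdir [-0.  0. -1.] q [ 27.3  19.  -55.8  95.5  16.2  74.2   2.4] F [-0.9   0.02  0.11] rho 0.0821 ang 49.5
along push 0.0221 radial 0.0791 peg if touching 60.8
```

View pics/s4.png

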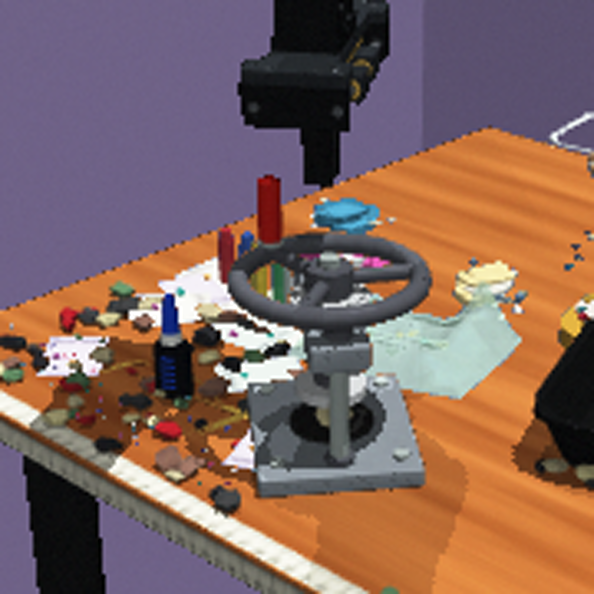

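Emit:
drive_tool(
  increments=[
    [[0,0,0],[0.06,0,0]],
    [[0,0,0],[0.06,0,0]],
    [[0,0,0],[0.06,0,0]],
    [[0,0,0],[0.06,0,0]],
    [[0,0,0],[0.06,0,0]],
    [[0,0,0],[0.06,0,0]],
    [[0,0,0],[0.06,0,0]],
    [[0,0,0],[0.06,0,0]],
    [[0,0,0],[0.06,0,0]],
    [[0,0,0],[0.06,0,0]],
  ],
)

```text
time_s: 10.65
tool_pos: [0.5531, 0.1655, 0.1562]
tool_rot: [-130.2, 90.0, -168.1]
force: [1.1, -0.2, -0.2]
grip_width: 0.0103
```

Emit:
drive_tool(
  increments=[
    [[0,0,0],[0.06,0,0]],
    [[0,0,0],[0.06,0,0]],
    [[0,0,0],[0.06,0,0]],
    [[0,0,0],[0.06,0,0]],
    [[0,0,0],[0.06,0,0]],
    [[0,0,0],[0.06,0,0]],
    [[0,0,0],[0.06,0,0]],
    [[0,0,0],[0.06,0,0]],
    [[0,0,0],[0,0,0]],
  ],
)

```text
time_s: 11.55
tool_pos: [0.553, 0.1656, 0.1563]
tool_rot: [-40.0, 90.0, -135.3]
force: [-0.5, -0.6, 0.8]
grip_width: 0.0098
```

```bash
python3 - <<'E'
from h import *
from cell import env
pk(env,s=-1)
h=at(S,281.7,154.4,.193);d=h[:2]-Cc;print(h,np.hypot(*d),np.degrees(np.arctan2(d[1],d[0])))
o=env.get_obs();R=Ro.from_euler('xyz',o['tool_rot'],degrees=True).as_matrix()
a=np.radians(85.3);print('peg',Cc+.066*np.array([np.cos(a),np.sin(a)]))
p=np.array([*(Cc+.067*np.array([np.cos(a),np.sin(a)])-.018*np.array([-np.sin(a),np.cos(a)])),.156])
print(delta(R,o['tool_pos'],p))
E
```

```text
t 11.55 p [0.553  0.1656 0.1563] yaz -5.28 xdir [-0. -0. -1.] q [  12.2   14.2  -36.5   96.     8.8   72.7 -121.3] F [-0.45 -0.59  0.8 ] rho 0.082 ang 49.73
along push -0.047 radial 0.0672 peg if touching 61.4
[0.50355031 0.16655095 0.193     ] 0.06365004402798775 86.80246057208086
peg [0.50540794 0.16877807]
[ 0.007 -0.742 -0.   ]
```

Emit:
drive_tool(
  increments=[
    [[0,-0.2,0],[0,0,0]],
    [[0,-0.2,0],[0,0,0]],
    [[0,-0.2,0],[0,0,0]],
    [[0,-0.1,0],[0,0,0]],
    [[0,-0.06,0],[0,0,0]],
    [[0,-0.124,-0.027],[-0.035,0,0]],
    [[0,-0.124,-0.027],[-0.035,0,0]],
    [[0,-0.124,-0.027],[-0.035,0,0]],
    [[0,-0.124,-0.027],[-0.035,0,0]],
    [[0,-0.124,-0.027],[-0.035,0,0]],
  ],
)

```text
time_s: 12.55
tool_pos: [0.4978, 0.1731, 0.1568]
tool_rot: [102.0, 89.9, 27.9]
force: [1.9, 0.8, -0.9]
grip_width: 0.0102
```

```bash
python3 - <<'E'
from h import *
from cell import env
pk(env,s=-1)
E
```

```text
t 12.55 p [0.4978 0.1731 0.1568] yaz 15.87 xdir [ 0.002  0.001 -1.   ] q [  15.2    7.6  -39.8  102.7    5.1   71.4 -100.2] F [ 1.93  0.84 -0.86] rho 0.0701 ang 91.77
along push -0.0171 radial 0.068 peg if touching 106.7
```

Emit:
drive_tool(
  increments=[
    [[0,-0.124,-0.025],[-0.035,0,0]],
    [[0,-0.124,-0.025],[-0.035,0,0]],
    [[0,-0.124,-0.025],[-0.035,0,0]],
    [[0,-0.124,-0.025],[-0.035,0,0]],
    [[0,-0.124,-0.025],[-0.035,0,0]],
    [[0,-0.124,-0.025],[-0.035,0,0]],
    [[0,-0.124,-0.025],[-0.035,0,0]],
    [[0,-0.124,-0.025],[-0.035,0,0]],
    [[0,-0.124,-0.025],[-0.035,0,0]],
    [[0,-0.124,-0.025],[-0.035,0,0]],
  ],
)

```text
time_s: 13.55
tool_pos: [0.4524, 0.1536, 0.1569]
tool_rot: [55.9, 89.9, 23.8]
force: [1.5, 1.2, -1.9]
grip_width: 0.0097
```

```bash
python3 - <<'E'
from h import *
from cell import env
pk(env,s=-1)
E
```

```text
t 13.55 p [0.4524 0.1536 0.1569] yaz 57.89 xdir [ 0.002  0.001 -1.   ] q [ 19.5   0.2 -41.1 108.9   0.2  70.8 -53.7] F [ 1.47  1.24 -1.91] rho 0.0695 ang 133.26
along push -0.0175 radial 0.0672 peg if touching 148.3
```

Emit:
drive_tool(
  increments=[
    [[0,-0.124,-0.026],[-0.035,0,0]],
    [[0,-0.124,-0.026],[-0.035,0,0]],
    [[0,-0.124,-0.026],[-0.035,0,0]],
    [[0,-0.124,-0.026],[-0.035,0,0]],
    [[0,-0.124,-0.026],[-0.035,0,0]],
    [[0,-0.124,-0.026],[-0.035,0,0]],
    [[0,-0.124,-0.026],[-0.035,0,0]],
    [[0,-0.124,-0.026],[-0.035,0,0]],
    [[0,-0.124,-0.026],[-0.035,0,0]],
    [[0,-0.124,-0.026],[-0.035,0,0]],
  ],
)

```text
time_s: 14.55
tool_pos: [0.4309, 0.1092, 0.1568]
tool_rot: [35.7, 89.9, 45.7]
force: [1.6, 2.1, -1.2]
grip_width: 0.0098
```

```bash
python3 - <<'E'
from h import *
from cell import env
pk(env,s=-1)
E
```

```text
t 14.55 p [0.4309 0.1092 0.1568] yaz 99.91 xdir [ 0.001  0.002 -1.   ] q [ 21.3  -4.9 -36.6 112.9  -3.2  70.9  -4.3] F [ 1.62  2.1  -1.2 ] rho 0.0694 ang 174.87
along push -0.018 radial 0.067 peg if touching -170.1
```

Emit:
drive_tool(
  increments=[
    [[0,-0.124,-0.027],[-0.035,0,0]],
    [[0,-0.124,-0.027],[-0.035,0,0]],
    [[0,-0.124,-0.027],[-0.035,0,0]],
    [[0,-0.124,-0.027],[-0.035,0,0]],
    [[0,-0.124,-0.027],[-0.035,0,0]],
    [[0,-0.124,-0.027],[-0.035,0,0]],
    [[0,-0.124,-0.027],[-0.035,0,0]],
    [[0,-0.124,-0.027],[-0.035,0,0]],
    [[0,-0.124,-0.027],[-0.035,0,0]],
    [[0,-0.124,-0.027],[-0.035,0,0]],
  ],
)

```text
time_s: 15.55
tool_pos: [0.4441, 0.0614, 0.1567]
tool_rot: [67.3, 89.9, 119.2]
force: [-1.2, 2.3, 1.0]
grip_width: 0.0103
```

```bash
python3 - <<'E'
from h import *
from cell import env
pk(env,s=-1)
E
```

```text
t 15.55 p [0.4441 0.0614 0.1567] yaz 141.91 xdir [-0.001  0.001 -1.   ] q [ 21.7  -4.1 -31.2 112.5  -2.3  71.   43.2] F [-1.17  2.33  1.03] rho 0.0697 ang -143.31
along push -0.0183 radial 0.0672 peg if touching -128.3
```

Emit:
drive_tool(
  increments=[
    [[0,-0.124,-0.026],[-0.035,0,0]],
    [[0,-0.124,-0.026],[-0.035,0,0]],
    [[0,-0.124,-0.026],[-0.035,0,0]],
    [[0,-0.124,-0.026],[-0.035,0,0]],
    [[0,-0.124,-0.026],[-0.035,0,0]],
    [[0,-0.124,-0.026],[-0.035,0,0]],
    [[0,-0.124,-0.026],[-0.035,0,0]],
    [[0,-0.124,-0.026],[-0.035,0,0]],
  ],
)

```text
time_s: 16.35
tool_pos: [0.4764, 0.0376, 0.1566]
tool_rot: [90.0, 89.9, 175.4]
force: [-2.4, 0.9, 0.7]
grip_width: 0.0097
```

```bash
python3 - <<'E'
from h import *
from cell import env
pk(env,s=-1)
import cv2
c=env.read_camera("scene");f=c["frame"][:,:,::-1]
cv2.imwrite("pics/scene5.png",f)
cv2.imwrite("pics/s5.png",cv2.resize(f[140:265,210:370],None,fx=5,fy=4.8,interpolation=2))
E
```

```text
t 16.35 p [0.4764 0.0376 0.1566] yaz 175.48 xdir [-0.001  0.    -1.   ] q [ 2.18e+01  1.00e-01 -2.93e+01  1.09e+02  0.00e+00  7.10e+01  7.80e+01] F [-2.37  0.88  0.67] rho 0.0695 ang -109.8
along push -0.0183 radial 0.0671 peg if touching -94.8
```

View pics/s5.png

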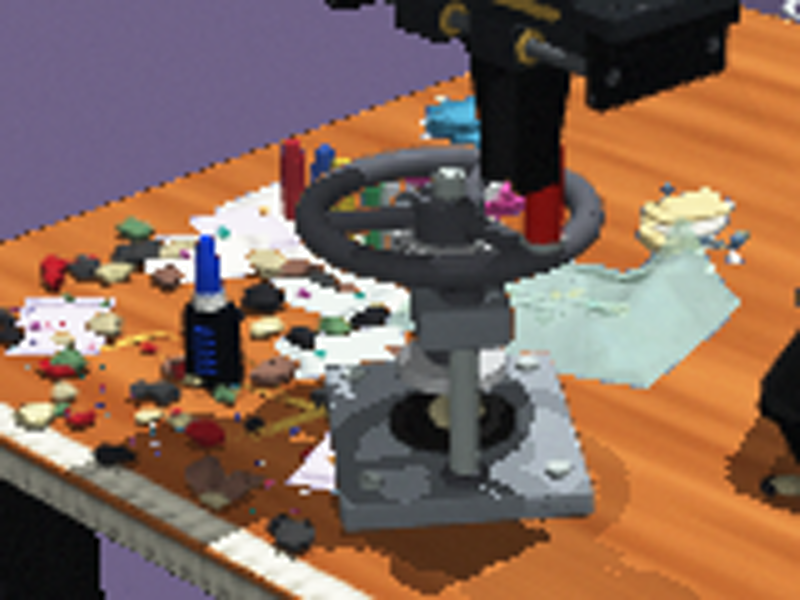

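```bash
python3 - <<'E'
from h import *
c=[.5022,.1048]
for u,v in((571,217),(543,230)):
    h=at(S,210+u/5,140+v/4.8,.143);d=h[:2]-c;print(h,np.hypot(*d),np.degrees(np.arctan2(d[1],d[0])))
for a in(-79.5,-94.8):
    a=np.radians(a);p=pr(S,[.5+.066*np.cos(a),.103+.066*np.sin(a),.143]);print((p[0]-210)*5,(p[1]-140)*4.8)
E
```

```text
[0.52302631 0.04637265 0.143     ] 0.06202813701343993 -70.38149445049771
[0.50317791 0.04584537 0.143     ] 0.058962737223679576 -89.04969427292826
568.3977886587868 228.96100376159816
544.0341872213764 240.9461968768304
```

Emit:
drive_tool(
  increments=[
    [[0,-0.071,-0.015],[-0.02,0,0]],
    [[0,-0.071,-0.015],[-0.02,0,0]],
    [[0,-0.071,-0.015],[-0.02,0,0]],
    [[0,-0.071,-0.015],[-0.02,0,0]],
    [[0,-0.071,-0.015],[-0.02,0,0]],
    [[0,-0.071,-0.015],[-0.02,0,0]],
    [[0,0,0],[0,0,0]],
  ],
)

```text
time_s: 17.1
tool_pos: [0.4939, 0.0339, 0.1565]
tool_rot: [107.1, 90.0, -153.3]
force: [-0.5, -0.4, 0.2]
grip_width: 0.0099
```

```bash
python3 - <<'E'
from h import *
from cell import env
pk(env,s=-1)
import cv2
c=env.read_camera("scene");f=c["frame"][:,:,::-1]
cv2.imwrite("pics/scene6.png",f)
g=cv2.imread("pics/scene0.png")
for n,i in(("0",g),("6",f)):
    a=i.astype(int);m=(a[:,:,2]>150)&(a[:,:,1]<40)&(a[:,:,0]<40)
    m[:,:312]=0;m[:,335:]=0
    for v in range(165,192):
        u=np.where(m[v])[0]
        if len(u):print(n,v,u.min(),u.max())
cv2.imwrite("pics/s6.png",np.hstack([cv2.resize(q[150:200,290:340],None,fx=8,fy=8,interpolation=0) for q in(g,f)]))
E
```

```text
t 17.1 p [0.4939 0.0339 0.1565] yaz -170.38 xdir [-0.001 -0.    -1.   ] q [ 21.8   2.4 -29.3 107.    1.2  71.   91.7] F [-0.55 -0.43  0.24] rho 0.0693 ang -95.08
along push -0.0176 radial 0.0671 peg if touching -80.0
0 167 322 325
0 168 321 327
0 169 323 326
```

View pics/s6.png

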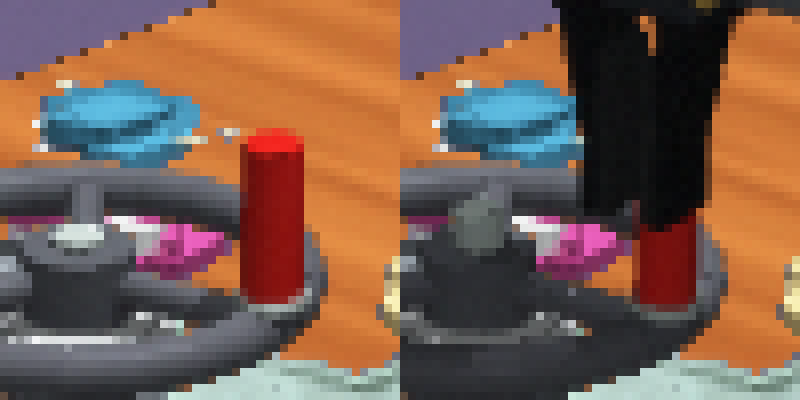

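Emit:
drive_tool(
  increments=[
    [[0,-0.07,-0.015],[-0.02,0,0]],
    [[0,0,0],[0,0,0]],
    [[0,0.15,0],[0,0,0]],
    [[0,0.3,0],[0,0,0]],
    [[0,0.3,0],[0,0,0]],
    [[-0.5,0,0],[0,0,0]],
    [[-0.8,0,0],[0,0,0]],
    [[-0.8,0,0],[0,0,0]],
    [[-0.8,0,0],[0,0,0]],
    [[-0.8,0,0],[0,0,0]],
  ],
)

```text
time_s: 18.15
tool_pos: [0.4665, 0.0277, 0.306]
tool_rot: [-151.0, 89.9, -49.0]
force: [0.6, -0.3, -1.0]
grip_width: 0.01
```

Emit:
drive_tool(
  increments=[
    [[0,0.1,0.8],[0,0,0]],
    [[0,0.1,0.8],[0,0,0]],
    [[0,0,0.8],[0,0,0]],
    [[0,0,0.8],[0,0,0]],
    [[0,0,0],[0,0,0]],
    [[0,0,0],[0,0,0]],
  ],
)

```text
time_s: 18.75
tool_pos: [0.4323, 0.1513, 0.3046]
tool_rot: [-164.5, 89.9, -62.4]
force: [0.8, -0.6, 0.3]
grip_width: 0.0104
```

```bash
python3 - <<'E'
from h import *
from cell import env
pk(env,s=-1)
import cv2
c=env.read_camera("scene");f=c["frame"][:,:,::-1]
cv2.imwrite("pics/scene7.png",f)
g=cv2.imread("pics/scene0.png")
cv2.imwrite("pics/s7.png",np.hstack([cv2.resize(q[150:200,290:340],None,fx=8,fy=8,interpolation=0) for q in(g,f)]))
cv2.imwrite("pics/t7.png",env.read_camera("top")["frame"][:,:,::-1])
E
```

```text
t 18.75 p [0.4323 0.1513 0.3046] yaz -167.85 xdir [ 0.001 -0.001 -1.   ] q [ 17.5  -6.9 -36.1  97.6  -4.   88.   84. ] F [ 0.79 -0.61  0.29] rho 0.0832 ang 144.53
along push -0.0561 radial -0.0614 peg if touching 133.9
```

View pics/s7.png

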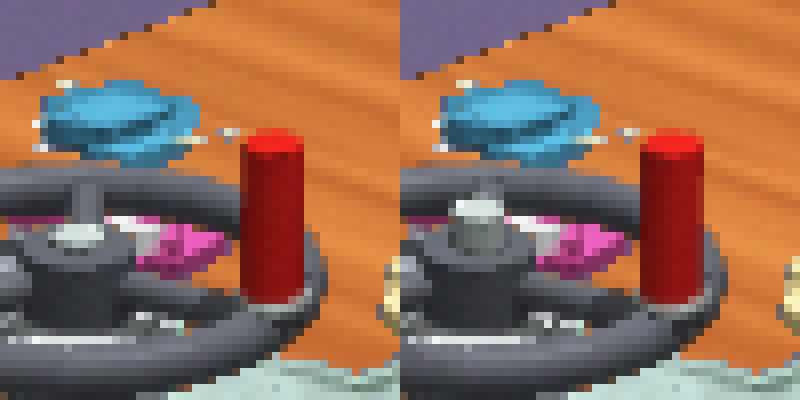

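View pics/scene7.png

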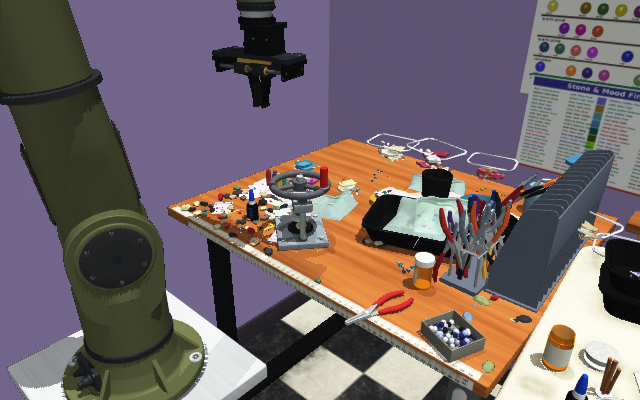

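View pics/t7.png

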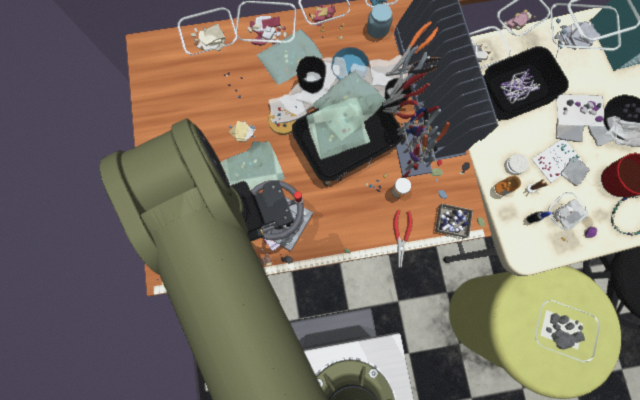

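The before and after scene views match: the handle is at the same pixels (about 324, 168–188). The screw end stands higher, and the bottle, jar and pliers haven't moved. The tool is clear of everything, so I'm handing in.

```bash
python3 -c "
from cell import env
print(env.sign_off())"
```

```text
the job is handed in; nothing more can be done
None
```

The hand wheel has been pushed one full turn anticlockwise, and the job is handed in at about 19 s of the 54 s allowed. `sign_off()` reports no verdict, so the result rests on my own checks.

I pushed in two strokes with the fingertips set 10 mm apart and the handle resting against them. The first took the handle from about -79° to 85° and the second from 85° back to about -79°. Between strokes I backed off and turned the wrist back half a turn. Then I moved the tool back and up to 0.30 m.

**Handle:** in the last scene picture it is within about half a pixel of its first place, roughly 1–2 mm. The screw end stands visibly higher, which fits a turn in the opening direction.

**Forces:** the tool force read about 2–3.5 N at the end of each pushing move. I only saw these end-of-move readings, not peaks in between.

**Other objects:** the glue bottle, jar and pliers look unmoved in the scene view, and so do the jar and pliers from above. I did not measure the stone. The fingers stayed at 155 mm above the desk or higher, so nothing came near it.

**Disagreements:** the two cameras differed by about 3 mm on the wheel centre and 2° on the handle angle. I therefore set the final stop by comparing the before and after pictures.

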